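Box up a wooden chew block at the fair stall

ROBOT

A 7-joint arm with a two-finger parallel gripper is mounted at the origin on the work surface. World frame = base frame: x ahead of the robot, y to its left, z up, the work surface at z = 0. Lengths are in mm, angles in rad, forces in N, time in s.
With the tool pointing down it reaches from about 400 to 900 mm from the base axis. Payload 5.6 kg.
Tool frame: the origin (TCP) lies on the mounting face of the last link; the fingertips stand 190 mm ahead of it and the grasp point (between the pads) lies 171 mm ahead of it; z points along the fingers, y is the line along which they close (so a half turn about z gives the same grasp; the last joint's range is limited). The gripper opens to 92 mm and grips with 3 to 60 N. Pads are 20 mm wide; open, the fingers measure 128 mm over their backs; the gripper's body (75 mm by 189 mm) begins 69 mm behind the grasp point.
Start: joints at [-1.355, 0.468, -0.012, 1.603, 0.006, 1.071, -0.056], TCP at [166.382, 628.346, 404.692] pointing down, gripper open.
Joint ranges: [-2.53, 2.53], [-0.31, 2.02], [-1.57, 1.55], [0.28, 2.44], [-1.29, 4.43], [0.15, 1.84], [-2.92, 2.92]. Speed limits (rad/s): [2.57, 2.57, 3.14, 3.14, 3.14, 3.14, 3.14].

INTERFACE

Orientations are given as a unit quaternion [w, x, y, z].
In Python, from plant import * gives the robot as it stands.
- The arm moves only by the shell command python3 -m jog 'ROWS' [FORCE]. ROWS is JSON, a list that holds one entry, the list of rows, each a list of 7 numbers: the opening, from 0 (shut) to 1 (fully open), then the shift along the tool's x, y, z normalised to -1 to 1, where 1 is 0.02 m, then the turn, a rotation vector about the tool's x, y, z normalised to -1 to 1, where 1 is 0.08 rad. In form: [[[jaw, tx, ty, tz, wx, wy, wz], ...]]. A call has 1 to 20 rows; each row shifts and turns the commanded pose from where the row before left it, along the tool's axes as they then stand; what a row does not reach is not made up. A row lasts 1/8 s, in which the tool goes at most 62.5 mm and 10.7 degrees, less where a joint would pass 70% of its speed; a pose out of reach is approached as far as the arm can. A call with a number of a shift or a turn outside -1 to 1 is refused whole. A call with a gripper value outside its range is refused whole. The fingers move at their own pace and stop on an object; FORCE is the grip in N (left out, the last holds). Time passes only in rows, so rows that do not move let the fingers close. It gives the time, the measured TCP pose, the force, the opening and the grip force at its end, in the units of the state.
- sense(): the state, without advancing time (a new reading comes with each control period).
- snapshot(name): name is "scene" or "side" or "wrist"; returns a dict with "pixels" (400x640x3 uint8, red, green, blue), "fx", "fy", "cx", "cy" (pixels), "R" (3x3) and "t" (3): a world point X has camera coordinates R X + t. Camera axes: x right, y down, z forward; pixel columns grow to the right and rows downward; lengths in mm; the calibration is good to about 2 mm. A picture is of the moment at which its call begins. There is no depth.
- job_done(): hands the job in; it is judged then, once.
The state is a dict: "time_s": time; "qpos": joint angles; "qvel": joint speeds; "tau": joint torques, N m; "position": TCP position; "eef_rot": TCP orientation; "force": force on the tool from outside, world axes, zero at the start; "moment": the same for the moment, N m; "opening": finger opening in mm; "gripper_force": force on a finger pad.
Only numpy, scipy, OpenCV 4.12 (cv2) and the standard library are available. Lean on these libraries where they do the work, as an engineer would, in place of code of your own. Each camera call takes 0.05 s, during which the arm holds its last target. There are 200 camera calls.

TASK

Take the wooden block that has one round end and one square end from the sloping rack and lower it with the gripper, without dropping it, into the pocket of the same shape in the open carton, so that it lies flat on the pocket's bottom; let go of it. Then close the carton: fold the short flap down first, while the long one is still open, and then the long flap over it, so that both lie flat. Leave the other two blocks, the jar and the tin where they are.

Things in the scene. Friction and masses are not known exactly. Their poses are not given: they have to be found in the camera images.
- block_round_one: The block to pack. Pale wood, 76 long (x), 44 wide (y), 38 thick (z), about 80 g; square end at -x, half-round end (radius 22) at +x. Origin: centre of its underside, 38 from either end; z points out of its upper face. Starts on the rack's 35 degree slope, square end down against the lip, its y along the rack's y.
- round_end (a point): Point on the block to pack: tip of the round end, on the upper face, at x = +38, y = 0, z = 38 in the block's frame.
- block_square: Another pale wood block on the rack, same 76 x 44 x 38, both ends square; leave alone. Frame as for the block to pack.
- block_round_two: Another pale wood block on the rack, same 76 x 44 x 38, both ends half round; leave alone. Frame as for the block to pack.
- rack: Fixed wooden rack 300 wide (y), -x side to the robot; origin under its centre, z up. Board rises 35 degrees to +x, from x -50, z 50 to x 45, z 116; 13 high lip at its low end. Three blocks on it in any order, 90 apart in y. An 8 thick rail along y over them at x -30, z 205 (tags to z 240; rods at y +-142, running back to x 40) bars a gripper pointing straight down: come in square to the slope.
- carton: Fixed open cardboard carton, outside 120 (x) by 148 (y), walls 4 thick, 52 high; origin under its centre, z up. Plywood insert with top at z 20; in it, centred on the origin, a pocket 80 (x) by 48 (y), floor at z 8: the block's outline with 2 to spare all round, square end at -x, half round at +x. Seated block: x along the carton's x, underside at z 8, top at z 46.
- short_flap (a joint): Short flap's hinge on the carton's +x wall, in rad: 0 = closed flat, grows as it opens up and outward, pi/2 upright, 2.3 at most. Cardboard, 50 from hinge to edge, 144 wide, 3 thick; hinge line along y at carton x 58, z 52. Closed it reaches towards -x, top at z 55. Hinge friction (0.05 N m) keeps it where it is left.
- short_flap_edge (a point): Middle of the free edge of the short flap.
- long_flap (a joint): Long flap's hinge on the carton's -x wall, in rad: 0 = closed flat over the short flap, grows as it opens up and outward, pi/2 upright, 2.3 at most. Cardboard, 85 from hinge to edge, 144 wide, 3 thick; hinge line along y at carton x -58, z 56. Closed it reaches towards +x, top at z 59. Hinge friction (0.05 N m) keeps it where it is left.
- long_flap_edge (a point): Middle of the free edge of the long flap.
- jar: Bystander: closed glass jar, 60 across, 100 high, standing beyond the work; origin at the centre of its underside.
- tin: Bystander: low metal tin, 68 across, 45 high, between the work and the robot; origin at the centre of its underside.
Things that resemble listed ones, but are neither listed nor needed, are in the scene too. Leave any turquoise or yellow look-alike of the block_round_one alone.

How it is judged (in metres and radians):
On the way, in this order (a step that is already met when the one before it is completed fails the run):
1. the block is lowered into the pocket's mouth in the gripper's fingers (contact force between the fingers and block_round_one above 0.5 N and z of block_round_one in the frame of carton below 0.02 m and horizontal distance between block_round_one and carton below 0.008 m and x of round_end in the frame of carton above 0.025 m), for 0.05 s.
2. the block lies flat on the pocket's bottom, released, both flaps still open (z of block_round_one in the frame of carton between 0.005 and 0.0105 m and horizontal distance between block_round_one and carton below 0.005 m and x of round_end in the frame of carton above 0.032 m and angle between the x axis of block_round_one and the x axis of carton, either way round below 0.09 rad and angle between block_round_one's own z axis and vertical below 0.05 rad and contact force between the fingers and block_round_one below 0.1 N and value of joint each of short_flap, long_flap above 0.8 rad), for 0.2 s.
3. the short flap is folded down while the long flap is open (value of joint short_flap below 0.12 rad and value of joint long_flap above 0.8 rad), for 0.1 s.
4. the long flap is folded down over it (value of joint each of long_flap, short_flap below 0.12 rad), for 0.1 s.
At the end, for the whole second after the job is handed in: The block with one round end lies at rest flat in the pocket (underside within 2.5 mm of the pocket's floor, within 5 mm of the pocket's centre, long axis within 0.09 rad of the carton's, round end in the round end, tilted less than 0.05 rad), and both flaps are closed to within 0.12 rad (all of step 4 and z of block_round_one in the frame of carton between 0.005 and 0.0105 m and horizontal distance between block_round_one and carton below 0.005 m and x of round_end in the frame of carton above 0.032 m and angle between the x axis of block_round_one and the x axis of carton, either way round below 0.09 rad and angle between block_round_one's own z axis and vertical below 0.05 rad and linear speed of block_round_one below 0.02 m/s); the robot touches nothing.
It fails at once if the block with two square ends is moved more than 20 mm (distance of block_square from where it was at the start of the episode above 0.02 m).
It fails at once if the block with two round ends is moved more than 20 mm (distance of block_round_two from where it was at the start of the episode above 0.02 m).
It fails at once if the jar is moved more than 20 mm (distance of jar from where it was at the start of the episode above 0.02 m).
It fails at once if the tin is moved more than 20 mm (distance of tin from where it was at the start of the episode above 0.02 m).
It also fails if it takes over 59 s, if anything falls off the work surface, if the arm or the gripper's body presses on something with over 40 N, if the wrist force passes 120 N, or if a joint passes its speed limit or range.

## Working session

There is one attempt and no reset: what is moved stays moved. The work goes in short steps, Python scripts to look and compute and a shell command to move; the robot and the scene stay as the last step left them, time stands still between calls to the robot, and variables do not carry over. Pictures are saved under pics/ and viewed, at most 10 in all, crops included, and the job is handed in when it is done.

```bash
mkdir -p pics; ls
python3 - <<'E'
from plant import *
import cv2,pickle
s=sense();print({k:s[k] for k in("time_s","position","eef_rot","opening","force")})
d={}
for n in("scene","side","wrist"):
    d[n]=snapshot(n);c=d[n];print(n,c["fx"],c["cx"],c["cy"],c["R"],c["t"])
    cv2.imwrite(f"pics/{n}0.png",c["pixels"][:,:,::-1])
pickle.dump(d,open("s0.pkl","wb"))
E
```

```text
pics
{'time_s': 0.0, 'position': array([166.33724676, 628.09882455, 403.73859308]), 'eef_rot': array([-5.70826933e-05,  1.29067723e-01,  9.91635379e-01, -8.91982841e-04]), 'opening': 92.01527384697654, 'force': array([ 0.070702  , -0.46950568,  0.25360782])}
scene 487.44275000480417 320.15134227230664 195.18286373885888 [[-0.51852415  0.85502971 -0.0075437 ]
 [ 0.46300528  0.27334597 -0.84315366]
 [-0.71885939 -0.44068831 -0.53761976]] [ 301.26283157 -176.46176026 1601.51203079]
side 514.8494361449458 321.88301965598083 204.2860393346756 [[ 0.91103775 -0.41231865 -0.00188152]
 [-0.26041196 -0.57184274 -0.77793412]
 [ 0.31968082  0.70921732 -0.62834304]] [-501.81870764  201.92393051 1135.63862829]
wrist 291.67361010585006 316.2565569847439 192.2610455885473 [[ 0.25696104  0.96642055 -0.00152916]
 [ 0.93810127 -0.24905037  0.24070713]
 [ 0.23224347 -0.06328686 -0.97059659]] [-647.44661825  -27.15757591  390.38490203]
```

View pics/scene0.png

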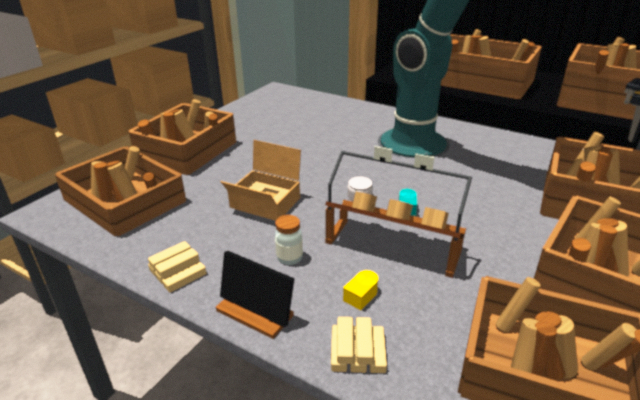

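View pics/side0.png

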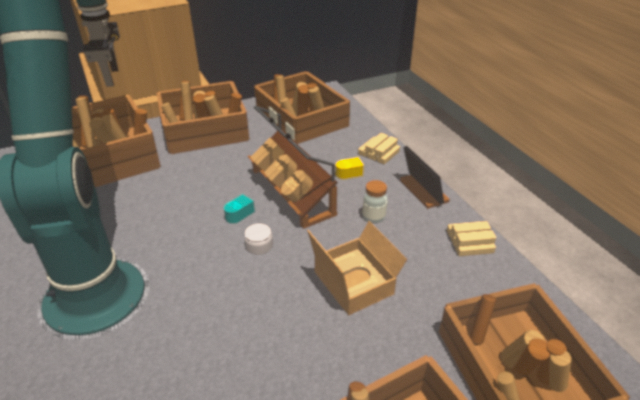

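Side view: the rack is at about (295,178) with three blocks at about (265,152), (280,168) and (297,185). The carton is at (357,270), the turquoise look-alike at (239,208) and the yellow one at (349,167). I'll crop the rack and carton next.

Run:
```python
import cv2,pickle,numpy as np
d=pickle.load(open("s0.pkl","rb"))
S=d["side"]["pixels"][:,:,::-1];C=d["scene"]["pixels"][:,:,::-1]
f=lambda I,x,y:cv2.resize(I[y:y+75,x:x+100],(400,300),interpolation=cv2.INTER_CUBIC)
g=lambda I,x,y:cv2.resize(I[y:y+98,x:x+130],(400,300),interpolation=cv2.INTER_CUBIC)
cv2.imwrite("pics/m1.png",np.vstack([np.hstack([f(S,242,130),f(S,307,220)]),np.hstack([g(C,322,150),f(C,215,138)])]))
```

```text
(no output)
```

View pics/m1.png

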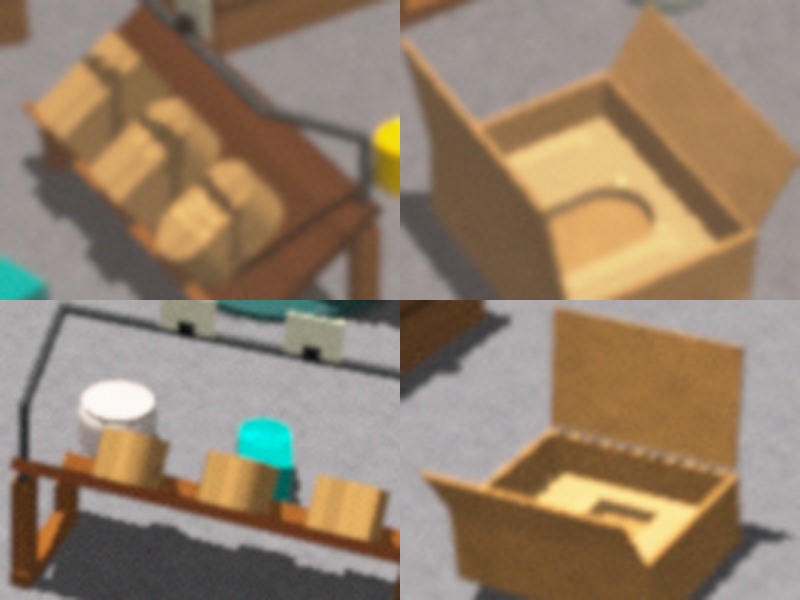

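View pics/wrist0.png

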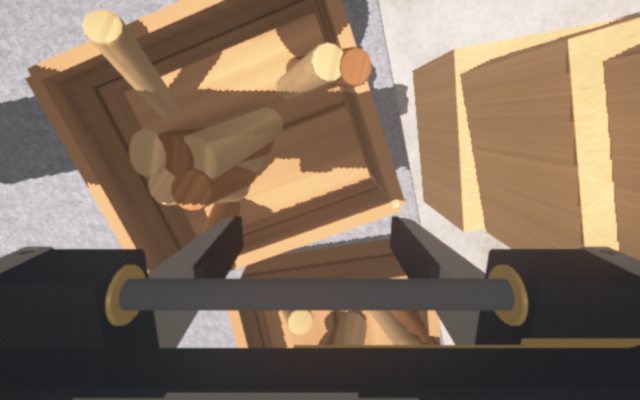

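The middle block on the rack, side (280,168), has a square lower end and a round upper end, so it is block_round_one. The alternatives are:
- **Left, (265,152):** both ends square.
- **Near, (297,185):** both ends round.
- **Turquoise (239,208) and yellow (349,167):** look-alikes to leave alone.

The carton's long flap is on the left (-x) side and its short flap is on the right (+x) side.

```bash
cat > h.py <<'E'
import numpy as np, cv2, pickle
from scipy.optimize import least_squares
from scipy.spatial.transform import Rotation as Ro
def proj(c,P):
    q=np.asarray(c["R"])@np.asarray(P,float)+np.asarray(c["t"]);return np.array([c["fx"]*q[0]/q[2]+c["cx"],c["fy"]*q[1]/q[2]+c["cy"]])
def T(p,L): # p=x,y,yaw
    c,s=np.cos(p[2]),np.sin(p[2]);return np.array([p[0]+c*L[0]-s*L[1],p[1]+s*L[0]+c*L[1],L[2]])
def fit(obs,p0): # obs: (cam, local pt, pixel)
    f=lambda p:np.concatenate([proj(c,T(p,L))-u for c,L,u in obs])
    r=least_squares(f,p0,x_scale=[100,100,1],loss="soft_l1");return r.x,r.fun.reshape(-1,2)
def ray(c,u,z):
    R=np.asarray(c["R"]);o=-R.T@np.asarray(c["t"]);d=R.T@np.array([(u[0]-c["cx"])/c["fx"],(u[1]-c["cy"])/c["fy"],1]);return o+d*(z-o[2])/d[2]
E
python3 - <<'E'
from h import *
np.set_printoptions(precision=1,suppress=True)
d=pickle.load(open("s0.pkl","rb"));S,C=d["side"],d["scene"]
car=[(S,(60,-74,52),(394.5,278)),(S,(60,74,52),(359.5,238.8)),(S,(-60,74,52),(328.8,251.2)),(S,(-60,-74,52),(347.5,292)),
(C,(-60,-74,52),(253.8,171)),(C,(-60,74,52),(299.5,181)),(C,(60,74,52),(277.5,203.5)),(C,(60,-74,52),(237.5,184.8))]
rk=[(S,(45,-150,116),(336,182)),(S,(45,150,116),(277,131)),(S,(-50,150,55),(249,156)),(S,(-50,-150,55),(296,202)),
(C,(45,-150,116),(327,203.6)),(C,(45,150,116),(464,232))]
for o,z in((car,52),(rk,100)):
    print([ray(c,u,L[2])[:2] for c,L,u in o])
    p,r=fit(o,[600,0,0.]);print(p[:2],round(p[2],3));print(r.T)
for n,u,z in(("tin",(258,228),45),("jar",(376,185),100)): print(n,ray(S,u,z))
E
```

```text
[array([ 600.8, -267.9]), array([ 589.8, -127. ]), array([ 507.1, -134.9]), array([ 491.3, -261.5]), array([ 490.4, -267.7]), array([ 471.4, -130. ]), array([ 589.4, -117.4]), array([ 570.2, -259.5])]
[ 539.  -195.3] 0.058
[[  0.4   0.  -14.8  -1.    0.1   0.9  -1.4 -10.1]
 [ -1.   -3.    1.3   5.   -1.5   1.1   0.9   5.1]]
[array([597.8,  19. ]), array([550.7, 307.1]), array([462.5, 308.4]), array([505.4,  58.3]), array([610.9,  37. ]), array([559.3, 330.1])]
[536.1 174.3] 0.147
[[-0.6 -0.1 -0.   7.2  0.2 -0.3]
 [-3.4 -4.2 -1.4  8.8 -2.4 -0.3]]
tin [388.5  14.9  45. ]
jar [692.7 -14.3 100. ]
```

```bash
cat >> h.py <<'E'
def rows(pos,R,p1,R1,jaw=1,n=None): # constant row repeated n times
    w=Ro.from_matrix(R.T@R1).as_rotvec();b=R.T@(np.asarray(p1,float)-pos)
    if n is None:
        n=1
    while True:
        A=sum(Ro.from_rotvec(w/n*k).as_matrix() for k in range(n));t=np.linalg.solve(A,b)
        if max(abs(t).max()/20,abs(w/n).max()/.08)<=1: break
        n+=1
    print("n",n,"row",[jaw]+list(np.round(t/20,3))+list(np.round(w/n/.08,3)))
def cur():
    from plant import sense
    s=sense();q=s["eef_rot"];return np.asarray(s["position"],float),Ro.from_quat([q[1],q[2],q[3],q[0]]).as_matrix(),s
def toolR(yaw,tilt): # tool y along local y, x toward local -x; tilt 35deg for slope
    c,s=np.cos(tilt),np.sin(tilt);L=np.array([[-c,0,s],[0,1,0],[-s,0,-c]])
    return Ro.from_euler("z",yaw).as_matrix()@L
def shot(name):
    from plant import snapshot,sense
    c=snapshot(name);return c
E
python3 - <<'E'
from h import *
np.set_printoptions(precision=2,suppress=True)
p,R,s=cur();d=pickle.load(open("s0.pkl","rb"))["wrist"]
Rc=np.array(d["R"]);o=-Rc.T@d["t"]
print("cam in tool",R.T@(o-p),"\n",R.T@Rc.T)
yaw=.15;a=np.radians(35)
g=np.array([536.,176,0])+Ro.from_euler("z",yaw).as_matrix()@[-28,0,88]
R1=toolR(yaw,a);t=g-R1[:,2]*(171+110)
print(g,t)
rows(p,R,t,R1)
rows(p,R,[t[0]+40,t[1]+40,t[2]+40],toolR(yaw,.3))
E
```

```text
cam in tool [66.94 -1.68 19.47] 
 [[-0.   -0.97 -0.24]
 [ 1.   -0.   -0.  ]
 [ 0.   -0.24  0.97]]
[508.31 171.82  88.  ] [348.95 147.73 318.18]
n 24 row [1, np.float64(-0.387), np.float64(-0.989), np.float64(0.285), np.float64(-0.066), np.float64(-0.314), np.float64(-0.206)]
n 22 row [1, np.float64(-0.555), np.float64(-0.975), np.float64(0.176), np.float64(-0.036), np.float64(-0.168), np.float64(-0.23)]
```

```bash
python3 -m jog '[[[1,-0.39,-0.99,0.28,-0.07,-0.31,-0.21],[1,-0.39,-0.99,0.28,-0.07,-0.31,-0.21],[1,-0.39,-0.99,0.28,-0.07,-0.31,-0.21],[1,-0.39,-0.99,0.28,-0.07,-0.31,-0.21],[1,-0.39,-0.99,0.28,-0.07,-0.31,-0.21],[1,-0.39,-0.99,0.28,-0.07,-0.31,-0.21],[1,-0.39,-0.99,0.28,-0.07,-0.31,-0.21],[1,-0.39,-0.99,0.28,-0.07,-0.31,-0.21],[1,-0.39,-0.99,0.28,-0.07,-0.31,-0.21],[1,-0.39,-0.99,0.28,-0.07,-0.31,-0.21],[1,-0.39,-0.99,0.28,-0.07,-0.31,-0.21],[1,-0.39,-0.99,0.28,-0.07,-0.31,-0.21],[1,-0.39,-0.99,0.28,-0.07,-0.31,-0.21],[1,-0.39,-0.99,0.28,-0.07,-0.31,-0.21],[1,-0.39,-0.99,0.28,-0.07,-0.31,-0.21],[1,-0.39,-0.99,0.28,-0.07,-0.31,-0.21],[1,-0.39,-0.99,0.28,-0.07,-0.31,-0.21],[1,-0.39,-0.99,0.28,-0.07,-0.31,-0.21]]]'
python3 - <<'E'
from h import *
p,R,s=cur();print(p,R.round(3),s["qpos"])
rows(p,R,[348.95,147.7,318.2],toolR(.15,np.radians(35)))
E
```

```text
time_s: 2.4
position: [283.0, 260.0, 327.2]
eef_rot: [0.225, -0.024, 0.974, 0.021]
force: [0.6, 0.2, -0.2]
opening: 92.0
gripper_force: 0.0
[282.97297319 260.0198143  327.23037303] [[-0.897 -0.056  0.438]
 [-0.038  0.998  0.052]
 [-0.44   0.03  -0.898]] [-1.17622704  0.07452026  0.23690785  2.40746294  0.76797262  0.45823806
  0.01480765]
n 6 row [1, np.float64(-0.369), np.float64(-0.986), np.float64(0.277), np.float64(-0.045), np.float64(-0.32), np.float64(-0.2)]
```

```bash
python3 -m jog '[[[1,-0.37,-0.98,0.5,-0.05,-0.32,-0.2],[1,-0.37,-0.98,0.5,-0.05,-0.32,-0.2],[1,-0.37,-0.98,0.4,-0.05,-0.32,-0.2],[1,-0.37,-0.98,0.4,-0.05,-0.32,-0.2],[1,-0.37,-0.98,0.4,-0.05,-0.32,-0.2],[0.8,-0.37,-0.98,0.4,-0.05,-0.32,-0.2],[0.75,0,0,0,0,0,0],[0.7,0,0,0,0,0,0]]]'
python3 - <<'E'
from h import *
p,R,s=cur();print(p,R.round(3),s["qpos"].round(3))
c=shot("wrist");pickle.dump((c,p,R),open("w1.pkl","wb"));cv2.imwrite("pics/w1.png",c["pixels"][:,:,::-1])
E
```

```text
time_s: 3.4
position: [346.7, 166.4, 304.4]
eef_rot: [0.289, -0.065, 0.955, 0.021]
force: [-0.3, 0.3, -0.4]
opening: 65.0
gripper_force: 0.0
[346.73643771 166.37910844 304.40549896] [[-0.825 -0.135  0.549]
 [-0.111  0.991  0.077]
 [-0.554  0.002 -0.832]] [-0.037  0.174 -0.62   2.437  1.52   0.362 -0.332]
```

View pics/w1.png

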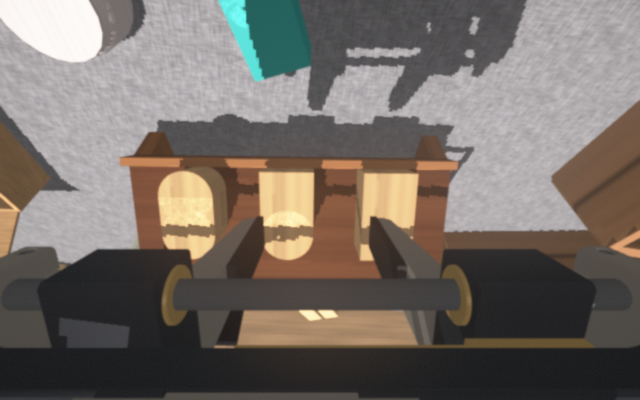

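The wrist view confirms it. The middle block, about (287,215), has its square end at the lip (row about 170, columns 259–314) and its round end upslope at about (287,262). The two-round block is at (192,215) and the square one at (390,215).

Run:
```python
from h import *
np.set_printoptions(precision=2,suppress=True)
c,p,R=pickle.load(open("w1.pkl","rb"));I=c["pixels"].astype(int)
m=((I[:,:,0]>190)&(I[:,:,1]>140)&(I[:,:,0]-I[:,:,2]>50))
for r in (174,180,203,210,240,250,258):
    x=np.where(m[r,245:350])[0]+245; y=np.where(m[r,350:372])[0]; print(r,x.min() if len(x) else 0,x.max() if len(x) else 0)
for col in (275,287,300): 
    y=np.where(m[150:290,col])[0]+150;print(col,y.min(),y.max(),I[160:178,col,0])
```

```text
174 259 313
180 259 313
203 260 312
210 260 312
240 286 312
250 266 307
258 278 296
275 172 256 [109 110 111 110 111 111 111 110 113 116 120 148 196 228 233 234 234 234]
287 172 259 [110 111 110 110 110 111 109 112 112 118 123 145 200 237 243 243 243 243]
300 172 256 [111 112 111 111 112 111 111 111 112 119 124 145 198 236 242 242 242 242]
```

```bash
cat >> h.py <<'E'
a35=np.radians(35)
def blk(b,e=4): # block-frame pt -> rack frame
    u=np.array([np.cos(a35),0,np.sin(a35)]);n=np.array([-np.sin(a35),0,np.cos(a35)])
    return np.array([-50,0,50])+(38+e+b[0])*u+np.array([0,b[1],0])+b[2]*n
E
python3 - <<'E'
from h import *
np.set_printoptions(precision=2,suppress=True)
c,p,R=pickle.load(open("w1.pkl","rb"))
for e in(0,4,8):
    o=[(c,blk((-38,22,38),e),(313.8,171.7)),(c,blk((-38,-22,38),e),(258.6,171.7)),(c,blk((38,0,38),e),(287,259.8)),
     (c,blk((0,22,38),e),(312.7,209)),(c,blk((0,-22,38),e),(259.7,209))]
    q,r=fit(o,[530,176,.15]);print(e,q,r.ravel())
    g=T(q,blk((0,0,19),e));print(" grasp",g)
    R1=toolR(q[2],a35)
    print("  in tool now",R.T@(g-p),"rotvec",Ro.from_matrix(R.T@R1).as_rotvec())
    print("  pred base tcp",g-R1[:,2]*171)
E
```

```text
0 [535.83 165.18   0.12] [-0.22 -0.46 -0.08 -1.13 -0.16 -0.92  0.33  7.66  0.15  7.14]
 grasp [506.26 161.72  87.36]
  in tool now [-10.83 -26.66 267.86] rotvec [ 0.01 -0.02  0.01]
  pred base tcp [408.84 150.34 227.43]
4 [530.   164.82   0.12] [ 0.19 -0.81 -0.49 -1.48 -0.13 -0.02  0.73  7.97 -0.21  7.45]
 grasp [503.68 161.74  89.65]
  in tool now [ -9.98 -26.29 264.54] rotvec [ 0.01 -0.02  0.01]
  pred base tcp [406.27 150.33 229.73]
8 [523.85 164.47   0.12] [ 0.62 -1.49 -0.96 -2.13 -0.06  0.71  1.17  8.04 -0.61  7.55]
 grasp [500.79 161.75  91.95]
  in tool now [ -8.86 -25.88 261.04] rotvec [ 0.01 -0.02  0.01]
  pred base tcp [403.39 150.24 232.02]
```

Run:
```python
from h import *
np.set_printoptions(precision=2,suppress=True)
c,p,R=pickle.load(open("w1.pkl","rb"))
for e in (0,4,8):
    o=[(c,blk((-38,22,38),e),(313.8,171.7)),(c,blk((-38,-22,38),e),(258.6,171.7)),(c,blk((38,0,38),e),(287,259.8))]
    q,r=fit(o,[530,165,.12]);print(e,q,r.ravel())
e=4;q,_=fit([(c,blk((-38,22,38),e),(313.8,171.7)),(c,blk((-38,-22,38),e),(258.6,171.7)),(c,blk((38,0,38),e),(287,259.8))],[530,165,.12])
np.save("rack.npy",q)
g=T(q,blk((0,0,35),e));R1=toolR(q[2],a35);print(g)
t=g-R1[:,2]*(171+50);rows(p,R,t,R1,.7,2)
```

```text
0 [536.78 165.52   0.12] [-0.23  0.37  0.09 -0.17  0.14 -0.34]
4 [531.04 165.14   0.12] [ 0.16  0.11 -0.32 -0.43  0.15  0.61]
8 [525.49 164.76   0.12] [ 0.52  0.01 -0.75 -0.52  0.16  1.71]
[495.62 160.89 102.76]
n 2 row [0.7, np.float64(-0.13), np.float64(-0.587), np.float64(0.708), np.float64(0.068), np.float64(-0.148), np.float64(0.075)]
```

```bash
python3 -m jog '[[[0.7,-0.13,-0.59,0.71,0.07,-0.15,0.08],[0.7,-0.13,-0.59,0.71,0.07,-0.15,0.08],[0.7,0,0,0,0,0,0],[0.7,0,0,0,0,0,0]]]'
python3 - <<'E'
from h import *
np.set_printoptions(precision=3,suppress=True)
p,R,s=cur();print(p,R,s["qpos"])
c=shot("wrist");pickle.dump((c,p,R),open("w2.pkl","wb"));I=c["pixels"].astype(int)
m=((I[:,:,0]>190)&(I[:,:,1]>140)&(I[:,:,0]-I[:,:,2]>50)).astype(np.uint8)
m2=cv2.morphologyEx(m,cv2.MORPH_CLOSE,np.ones((25,1)))
n,l,st,ce=cv2.connectedComponentsWithStats(m2)
for i in range(1,n):
    if st[i][4]>300:print(st[i],ce[i])
q=np.load("rack.npy");print([proj(c,T(q,blk(b,4))).round(1) for b in((-38,22,38),(-38,-22,38),(38,0,38))])
R1=toolR(q[2],a35);rows(p,R,T(q,blk((0,0,35),4))-R1[:,2]*171,R1,.7)
E
```

```text
time_s: 3.95
position: [369.3, 146.9, 284.0]
eef_rot: [0.301, -0.058, 0.952, 0.018]
force: [0.6, 1.1, -0.0]
opening: 64.0
gripper_force: 0.0
[369.313 146.925 284.03 ] [[-0.813 -0.122  0.57 ]
 [-0.1    0.993  0.07 ]
 [-0.574 -0.    -0.819]] [ 0.016  0.253 -0.603  2.435  1.802  0.382 -0.543]
[ 125  150  109  111 5267] [195.47  200.845]
[ 401  152  108  111 5174] [437.976 201.302]
[ 285  164   63  100 5425] [316.736 211.32 ]
[  0 194  19  62 644] [  5.433 221.927]
[315 310  42  11 340] [334.671 314.485]
[array([348.7, 163.6]), array([284.6, 163.5]), array([316.4, 264.3])]
n 3 row [0.7, np.float64(-0.001), np.float64(-0.021), np.float64(0.84), np.float64(0.007), np.float64(0.004), np.float64(0.011)]
```

```bash
python3 -m jog '[[[0.7,0,-0.02,0.84,0,0,0],[0.7,0,-0.02,0.84,0,0,0],[0.7,0,-0.02,0.84,0,0,0],[0.7,0,0,0,0,0,0],[0.4,0,0,0,0,0,0],[0.4,0,0,0,0,0,0],[0.4,0,0,0,0,0,0],[0.4,0,0,0,0,0,0]]]' 25
python3 - <<'E'
from h import *
np.set_printoptions(precision=3,suppress=True)
p,R,s=cur();print(p,R,s["qpos"],s["opening"],s["gripper_force"],s["force"])
q=np.load("rack.npy");g=T(q,blk((0,0,0),4));print("block origin in tool",R.T@(g-p))
E
```

```text
time_s: 5.0
position: [398.6, 148.0, 243.1]
eef_rot: [0.301, -0.057, 0.952, 0.018]
force: [-4.8, -0.0, 8.2]
opening: 44.1
gripper_force: 25.0
[398.618 147.958 243.116] [[-0.812 -0.12   0.571]
 [-0.098  0.993  0.069]
 [-0.575 -0.    -0.818]] [ 0.04   0.416 -0.609  2.396  2.023  0.474 -0.701] 44.09780811899337 25.0021693110466 [-4.793 -0.03   8.159]
block origin in tool [  0.795   1.25  206.097]
```

```bash
python3 -m jog '[[[0.4,0,0,-0.5,0,0,0],[0.4,0,0,-0.9,0,0,0],[0.4,0,0,-0.9,0,0,0],[0.4,0,0,-0.7,0,0,0],[0.4,0,0,0,0,0,0]]]'
python3 - <<'E'
from h import *
np.set_printoptions(precision=3,suppress=True)
p,R,s=cur();print(p,R,s["qpos"],s["opening"],s["gripper_force"],s["force"])
yaw=.07;cc=np.array([538,-195,0.]);R1=toolR(yaw,0)
t=cc+[0,0,8+206+150];print(t)
rows(p,R,t,R1,.4)
E
```

```text
time_s: 5.62
position: [364.4, 143.3, 292.5]
eef_rot: [0.302, -0.056, 0.952, 0.018]
force: [-0.3, -0.1, 0.3]
opening: 43.8
gripper_force: 25.0
[364.404 143.331 292.45 ] [[-0.812 -0.118  0.572]
 [-0.097  0.993  0.068]
 [-0.576 -0.    -0.817]] [ 0.126  0.239 -0.714  2.438  1.742  0.393 -0.476] 43.79970537396017 24.99647229909897 [-0.293 -0.115  0.324]
[ 538. -195.  364.]
n 18 row [0.4, np.float64(-0.441), np.float64(-0.981), np.float64(-0.067), np.float64(0.01), np.float64(0.426), np.float64(0.033)]
```

```bash
python3 -m jog '[[[0.4,0,-0.9,0.07,0,0,0],[0.4,0,-0.9,0.07,0,0,0],[0.4,0,-0.9,0.07,0,0,0],[0.4,0,-0.9,0.07,0,0,0],[0.4,0,-0.9,0.07,0,0,0],[0.4,0,-0.9,0.07,0,0,0],[0.4,0,-0.9,0,0,0,0]]]'
python3 - <<'E'
from h import *
np.set_printoptions(precision=3,suppress=True)
p,R,s=cur();print(p,R,s["qpos"],s["opening"],s["gripper_force"],s["force"])
q=np.load("rack.npy");c,s_=np.cos(q[2]),np.sin(q[2])
L=Ro.from_euler("z",-q[2]).as_matrix()@(p-[q[0],q[1],0]);print("tcp in rack",L)
E
```

```text
time_s: 6.5
position: [384.0, 38.7, 272.7]
eef_rot: [0.286, -0.066, 0.956, 0.015]
force: [-0.4, 0.2, -0.8]
opening: 43.8
gripper_force: 25.0
[384.046  38.698 272.702] [[-0.828 -0.134  0.545]
 [-0.117  0.991  0.066]
 [-0.549 -0.009 -0.836]] [ 1.009  0.893 -1.512  2.438  1.816  0.913  0.025] 43.79642217143733 24.997255504131317 [-0.416  0.196 -0.826]
tcp in rack [-161.022 -108.008  272.702]
```

```bash
python3 -m jog '[[[0.4,-0.22,-0.3,-0.3,0,0.25,0],[0.4,-0.22,-0.6,-0.2,0,0.25,0],[0.4,-0.22,-0.9,-0.2,0,0.25,0],[0.4,-0.22,-0.9,-0.2,0,0.25,0]]]'
python3 - <<'E'
from h import *
np.set_printoptions(precision=3,suppress=True)
p,R,s=cur();print(p,R,s["qpos"],s["opening"],s["gripper_force"],s["force"])
q=np.load("rack.npy")
M=Ro.from_euler("z",-q[2]).as_matrix();L=M@(p-[q[0],q[1],0]);print("tcp in rack",L,"blk",L+M@R@[0,0,206],"rail in tool",R.T@M.T@(np.array([-30,L[1],205])-L))
E
```

```text
time_s: 7.0
position: [396.7, -13.8, 299.6]
eef_rot: [0.249, -0.067, 0.966, 0.008]
force: [-0.1, 0.5, -1.4]
opening: 43.6
gripper_force: 25.0
[396.729 -13.815 299.6  ] [[-0.867 -0.134  0.48 ]
 [-0.126  0.991  0.049]
 [-0.482 -0.018 -0.876]] [ 1.196  0.79  -1.535  2.374  1.554  0.77   0.354] 43.566079049219006 24.99790459871292 [-0.075  0.542 -1.382]
tcp in rack [-154.693 -161.659  299.6  ] blk [ -55.338 -163.346  119.151] rail in tool [-63.613  -0.214 143.006]
```

```bash
python3 -m jog '[[[0.4,0,-0.95,-0.3,0,0,0],[0.4,0,-0.95,-0.3,0,0,0],[0.4,0,-0.95,-0.3,0,0,0],[0.4,0,-0.95,-0.3,0,0,0],[0.4,0,-0.95,-0.2,0,0.2,0]]]'
python3 - <<'E'
from h import *
np.set_printoptions(precision=3,suppress=True)
p,R,s=cur();print(p,R,s["qpos"],s["opening"],s["gripper_force"],s["force"])
rows(p,R,[500,-195,364],toolR(.06,0),.4)
rows(p,R,[430,-195,364],toolR(.06,0),.4)
E
```

```text
time_s: 7.62
position: [395.7, -109.6, 325.8]
eef_rot: [0.241, -0.067, 0.968, 0.007]
force: [-0.3, -0.0, -1.1]
opening: 44.0
gripper_force: 25.0
[ 395.732 -109.563  325.77 ] [[-0.875 -0.134  0.466]
 [-0.127  0.991  0.047]
 [-0.468 -0.018 -0.884]] [ 1.488  0.726 -1.549  2.311  1.286  0.637  0.817] 43.98682522651681 24.997592568397522 [-0.329 -0.047 -1.098]
n 7 row [0.4, np.float64(-0.733), np.float64(-0.686), np.float64(-0.072), np.float64(0.001), np.float64(0.871), np.float64(0.138)]
n 7 row [0.4, np.float64(-0.25), np.float64(-0.634), np.float64(-0.21), np.float64(0.001), np.float64(0.871), np.float64(0.138)]
```

```bash
python3 -m jog '[[[0.4,-0.74,-0.69,-0.12,0,0.87,0.14],[0.4,-0.74,-0.69,-0.12,0,0.87,0.14],[0.4,-0.74,-0.69,-0.12,0,0.87,0.14],[0.4,-0.74,-0.69,-0.12,0,0.87,0.14],[0.4,-0.74,-0.69,-0.12,0,0.87,0.14],[0.4,-0.74,-0.69,-0.12,0,0.87,0.14],[0.4,-0.74,-0.69,-0.12,0,0.87,0.14],[0.4,0,0,0,0,0,0],[0.4,0,0,0,0,0,0]]]'
python3 - <<'E'
from h import *
np.set_printoptions(precision=3,suppress=True)
p,R,s=cur();print(p,R,s["qpos"],s["opening"],s["gripper_force"],s["force"])
c=shot("wrist");S=shot("side");C=shot("scene");pickle.dump((c,p,R,S,C),open("w3.pkl","wb"))
w=cv2.resize(c["pixels"][:,:,::-1],(560,350))
z=cv2.resize(S["pixels"][195:320,290:425,::-1],(810,750))[:600,:800]
cv2.imwrite("pics/w3.png",c["pixels"][:,:,::-1])
cv2.imwrite("pics/s3.png",cv2.resize(S["pixels"][190:315,290:423,::-1],(638,600),interpolation=cv2.INTER_CUBIC))
E
```

```text
time_s: 8.75
position: [499.0, -194.0, 370.8]
eef_rot: [0.001, -0.03, 1.0, 0.001]
force: [-0.7, 1.2, -1.4]
opening: 44.2
gripper_force: 24.7
[ 498.974 -193.964  370.797] [[-0.998 -0.061  0.002]
 [-0.061  0.998  0.001]
 [-0.002  0.001 -1.   ]] [ 1.264  0.823 -1.407  1.862  0.864  1.253  1.216] 44.23128772390838 24.741191267967224 [-0.65   1.175 -1.4  ]
```

View pics/w3.png

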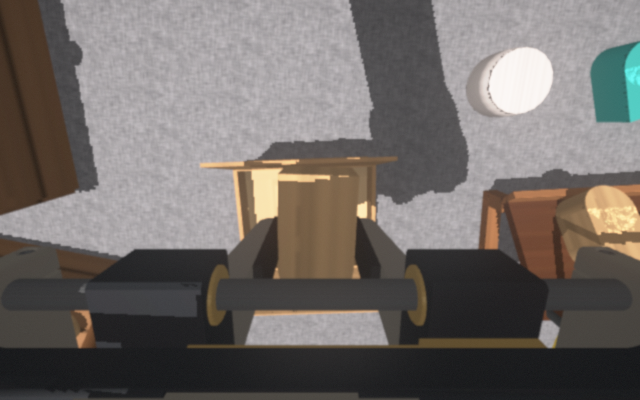

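Wrist: the block is held between the fingers (columns 278–357, square end at row 180). The carton's side walls are at columns about 240 and 376, and the long flap's edge is at row 162 (columns 200–397).

View pics/s3.png

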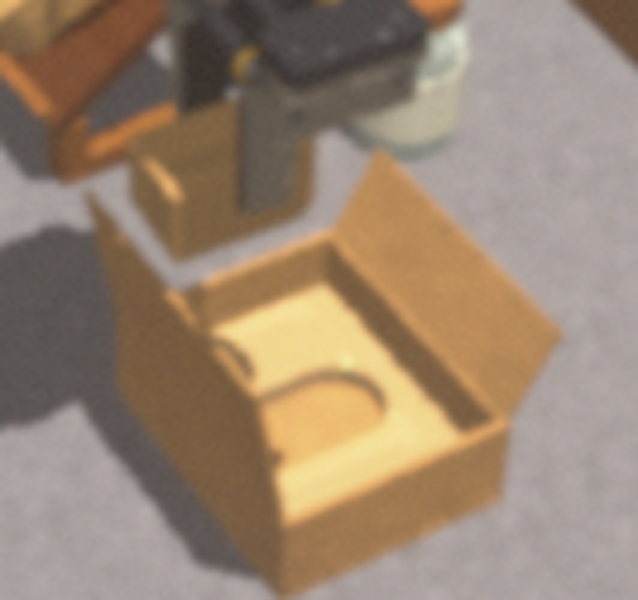

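Run:
```python
from h import *
np.set_printoptions(precision=1,suppress=True,linewidth=200)
c,p,R,S,C=pickle.load(open("w3.pkl","rb"))
for x,y in((38,22),(38,-22)):print("blk sq top corner pred",proj(c,p+R@[x,y,168]))
I=c["pixels"].astype(int)
for r in(185,195,205,215,225):print(r,I[r,228:262,0],I[r,350:388,0])
print("col 300",I[298:325,300,0]);print("col318 block",I[168:190,318,0]);print("row200",I[200,268:290,0],I[200,350:364,0])
```

```text
blk sq top corner pred [361.8 178.5]
blk sq top corner pred [277.  178.5]
185 [177 180 181 179 179 188 219 240 243 234 191 129 108 108 108 107 108 115 126 135 137 135 134 134 148 202 244 249 249 249 249 249 249 249] [129 128 126 125 125 125 125 125 130 135 137 138 137 137 136 136 127 110 105 102 104 108 118 121 122 111  94  85  85  86  85  83  84  84  84  83  83  83]
195 [187 181 173 167 170 174 184 217 240 243 233 190 131 110 109 109 109 109 116 126 135 137 136 136 146 199 242 248 249 249 249 249 249 249] [128 126 126 124 124 124 125 129 134 138 139 139 136 137 136 137 128 110 103 104 106 111 118 122 121 115 101 117 147 156 158 160 161 151 122 100  97  98]
205 [183 182 180 179 179 176 174 181 215 241 245 237 205 139 113 109 109 111 112 117 129 136 138 137 135 148 202 243 249 249 249 249 249 249] [126 125 125 124 124 126 142 201 244 249 251 252 252 252 252 251 241 180 139 136 135 151 178 173 143 117 106 131 169 177 174 168 170 178 180 177 169 163]
215 [178 173 167 162 165 168 170 171 178 212 239 244 236 202 137 111 108 108 110 111 118 128 135 138 135 135 134 150 204 243 249 249 249 249] [126 124 125 123 123 131 166 220 242 249 252 252 252 252 252 250 237 173 137 135 143 188 234 241 231 189 151 170 177 175 172 172 175 178 179 178 176 173]
225 [173 175 177 178 178 174 168 168 168 178 209 236 240 232 198 134 108 107 107 107 109 115 128 135 135 130 121 108  98  94  94  93  94  95] [125 122 123 123 122 116  93  62  49  47  50  52  60  74  84  88  88  87  88  89  87  87  86  88  88  87  91 105 133 155 165 168 168 167 163 164 167 171]
col 300 [ 65  67  67  66  65  66  65  67  67  67  67  84 124 166 191 207 198 181 174 169 163 161 164 168 170 172 172]
col318 block [109 110 110 110 110 119 157 219 242 244 229 165 129 127 128 127 129 128 128 127 127 127]
row200 [250 250 250 250 249 248 248 248 249 237 172 131 129 129 130 130 130 130 130 131 130 131] [127 126 125 124 124 125 126 130 135 137 139 138 138 137]
```

Run:
```python
from h import *
np.set_printoptions(precision=1,suppress=True,linewidth=200)
c,p,R,S,C=pickle.load(open("w3.pkl","rb"))
for z in(160,168,176,198,206,214):print(z,[proj(c,p+R@[38,y,z]) for y in(22,-22)],[proj(c,p+R@[0,y,z]) for y in(22,-22)])
for x,y in((38,-22),(38,22),(-38,-22)):
  print((x,y),"side",[ (proj(S,p+R@[x,y,z])-[290,190])*4.8 for z in(168,206)])
I=c["pixels"]
cv2.imwrite("pics/w3c.png",cv2.resize(I[150:325,225:410,::-1],None,fx=3.4,fy=3.4,interpolation=cv2.INTER_CUBIC))
```

```text
160 [array([364.2, 181.6]), array([274.8, 181.7])] [array([361.4, 252.7]), array([277.4, 252.8])]
168 [array([361.8, 178.5]), array([277. , 178.5])] [array([359.3, 246.3]), array([279.3, 246.3])]
176 [array([359.6, 175.6]), array([278.9, 175.7])] [array([357.3, 240.5]), array([281. , 240.5])]
198 [array([354.4, 169. ]), array([283.3, 169.1])] [array([352.7, 226.9]), array([285. , 226.9])]
206 [array([352.9, 167. ]), array([284.7, 167.1])] [array([351.2, 222.7]), array([286.2, 222.7])]
214 [array([351.4, 165.1]), array([285.9, 165.2])] [array([349.9, 218.8]), array([287.3, 218.8])]
(38, -22) side [array([175.9, 188.1]), array([175.7, 256.4])]
(38, 22) side [array([126., 126.]), array([126.9, 193.8])]
(-38, -22) side [array([336.7, 130.8]), array([332.8, 198.6])]
```

View pics/w3c.png

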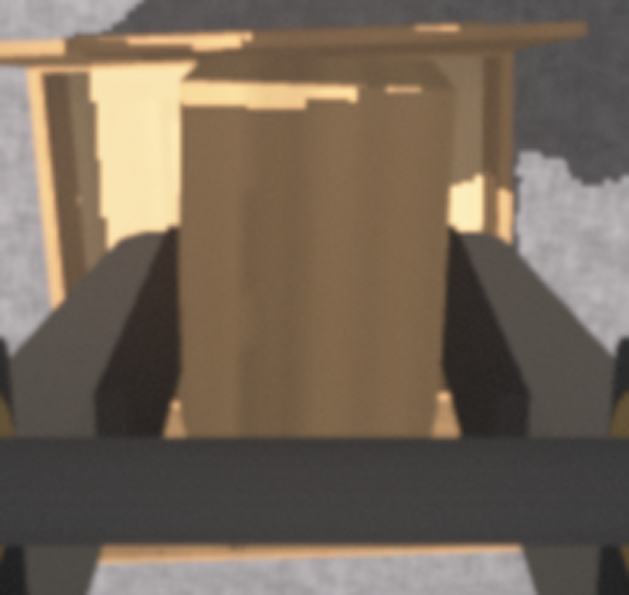

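Run:
```python
from h import *
np.set_printoptions(precision=2,suppress=True,linewidth=160)
c,p,R,S,C=pickle.load(open("w3.pkl","rb"))
k=lambda u:np.array(u)/4.8+[290,190]
o=[(S,(60,-74,52),k((508,420))),(S,(-60,-74,0),k((281,597))),(S,(60,-74,0),k((500,492))),(S,(-60,74,0),k((118,392))),(S,(56,70,52),k((333,245))),(S,(40,0,20),k((388,405))),(S,(-56,70,52),k((203,285)))]
W=[((235.8,205),-74),((234.8,195),-74),((237.8,225),-74),((375.5,215),74)]
for u,y in W:print(ray(c,u,52))
def f(q):
    r=[1.0*(proj(s,T(q,L))-u) for s,L,u in o]
    w=[]
    for u,y in W:
        X=ray(c,u,52);w.append(.9*(-np.sin(q[2])*(X[0]-q[0])+np.cos(q[2])*(X[1]-q[1])-y))
    return np.concatenate([np.ravel(r),w])
r=least_squares(f,[538,-195,.05],x_scale=[10,10,.1],loss="soft_l1");q=r.x
print(q);print(r.fun[:14].reshape(-1,2).T,r.fun[14:])
np.save("carton.npy",q)
# flaps: long flap free-edge ends in wrist and side; test angles
for a in(1.6,1.7,1.8,1.9,2.0,2.1):
    e=lambda y:T(q,(-58-85*np.cos(np.pi-a)if 0 else -58+85*np.cos(a),y,56+85*np.sin(a)))
    g=lambda y:T(q,(58-50*np.cos(a),y,52+50*np.sin(a)))
    print(a,"long side",(proj(S,e(72))-[290,190])*4.8,"wrist",proj(c,e(-72)),proj(c,e(72)),"short side",(proj(S,g(72))-[290,190])*4.8,(proj(S,g(-72))-[290,190])*4.8,"wr",proj(c,g(-72)))
```

```text
[ 525.59 -279.89   52.  ]
[ 514.59 -280.87   52.  ]
[ 548.19 -277.87   52.  ]
[ 527.87 -129.56   52.  ]
[ 539.07 -203.78    0.08]
[[  1.49   0.21   1.04   0.77   0.32  -1.16 -14.75]
 [  1.36   1.84   2.55   0.02  -1.54  -3.75   6.71]] [-0.65 -0.71 -0.53  0.81]
1.6 long side [119.78 175.21] wrist [202.41 186.35] [397.42 181.9 ] short side [343.1  155.15] [521.84 344.91] wr [232.21 298.08]
1.7 long side [103.04 182.51] wrist [201.4 174.9] [397.68 170.39] short side [351.92 152.42] [531.12 341.55] wr [232.79 302.35]
1.8 long side [ 86.48 191.18] wrist [200.83 163.29] [397.63 158.73] short side [360.55 150.53] [540.13 339.07] wr [233.51 306.2 ]
1.9 long side [ 70.28 201.14] wrist [200.73 151.75] [397.26 147.16] short side [368.89 149.49] [548.78 337.47] wr [234.34 309.58]
2.0 long side [ 54.63 212.26] wrist [201.09 140.55] [396.57 135.95] short side [376.86 149.32] [556.98 336.78] wr [235.26 312.46]
2.1 long side [ 39.72 224.44] wrist [201.89 129.92] [395.6  125.32] short side [384.36 150.01] [564.64 336.99] wr [236.27 314.82]
```

```bash
python3 -m jog '[[[0.4,-0.3,0.9,0,0,0,0],[0.4,-0.3,0.9,0,0,0,0],[0.4,-0.3,0.9,0,0,0,0],[0.4,-0.3,0.9,0,0,0,0],[0.4,-0.3,0.9,0,0,0,0],[0.4,0,0,0,0,0,0],[0.4,0,0,0,0,0,0]]]'
python3 - <<'E'
from h import *
np.set_printoptions(precision=3,suppress=True)
p,R,s=cur();print(p,R,s["opening"],s["force"])
c=shot("wrist");pickle.dump((c,p,R),open("w4.pkl","wb"))
q=np.load("carton.npy");print([proj(c,T(q,L)).round(1) for L in((0,0,20),(-40,-24,20),(-40,24,20),(40,0,20))])
cv2.imwrite("pics/w4.png",cv2.resize(c["pixels"][120:300,140:380,::-1],None,fx=3.3,fy=3.3,interpolation=cv2.INTER_CUBIC))
E
```

```text
time_s: 9.78
position: [524.2, -103.1, 371.8]
eef_rot: [0.001, -0.03, 1.0, 0.0]
force: [-0.4, -0.0, -0.8]
opening: 44.0
gripper_force: 24.7
[ 524.198 -103.084  371.808] [[-0.998 -0.06   0.002]
 [-0.06   0.998  0.001]
 [-0.002  0.    -1.   ]] 44.001463879247886 [-0.372 -0.017 -0.835]
[array([230.9, 186.5]), array([206.4, 152.7]), array([248.6, 151.7]), array([234., 219.])]
```

View pics/w4.png

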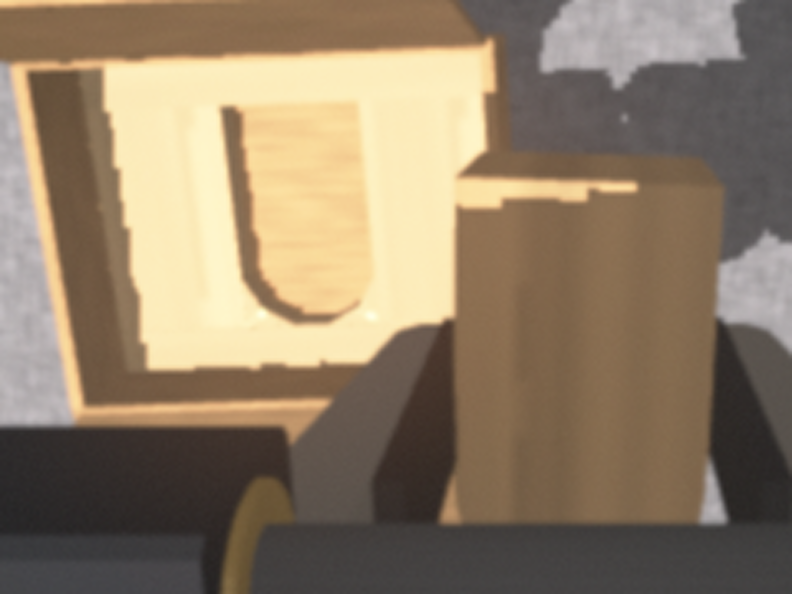

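Run:
```python
from h import *
np.set_printoptions(precision=3,suppress=True,linewidth=160)
c,p,R=pickle.load(open("w4.pkl","rb"))
k=lambda u:np.array(u)/3.3+[140,120]
o=[(c,(-40,-24,20),k((220,106))),(c,(-40,24,20),k((358,100))),(c,(16,-24,20),k((240,277))),(c,(16,24,20),k((373,270))),(c,(40,0,20),k((310,324))),
(c,(-60,74,52),k((495,38)))][:5]
q,r=fit(o,[539,-203,.08]);print("pocket",q,r.ravel());np.save("carton.npy",q)
ob=[((38,-22,-38),k((456,182))),((38,22,-38),k((722,188))),((38,-22,0),k((487,152))),((38,22,0),k((703,160)))]
# block in tool: dx,dy,z,yaw ; block x=-tool x
def f(v):
    Rz=Ro.from_euler("z",v[3]).as_matrix()
    return np.concatenate([proj(c,p+R@(Rz@np.array(L)+[v[0],v[1],v[2]]))-u for L,u in ob])
b=least_squares(f,[0,0,206,0.],x_scale=[1,1,1,.01]);print("block in tool",b.x,b.fun)
d=Ro.from_euler("z",q[2]).as_matrix()
for yb in(0,b.x[3]):
  yaw=q[2]+yb;R1=toolR(yaw,0)
  t=np.array([q[0],q[1],100.])-R1@np.array([b.x[0],b.x[1],210]);print(yb,t);rows(p,R,t,R1,.4)
```

```text
pocket [ 538.901 -203.405    0.089] [-0.126  0.602  0.232  1.141 -0.432 -3.731 -0.218 -2.791  0.598  0.679]
block in tool [ -0.792  -0.954 214.52    0.03 ] [ 1.25   0.618  0.919  1.075 -1.218 -0.762 -1.451 -1.322]
0 [ 538.028 -202.525  310.   ]
n 6 row [0.4, np.float64(-0.054), np.float64(-0.835), np.float64(0.515), np.float64(0.001), np.float64(0.005), np.float64(-0.061)]
0.02982098901974362 [ 538.002 -202.552  310.   ]
n 6 row [0.4, np.float64(-0.044), np.float64(-0.836), np.float64(0.515), np.float64(0.001), np.float64(0.005), np.float64(-0.123)]
```

```bash
python3 -m jog '[[[0.4,-0.05,-0.84,0.5,0,0,-0.09],[0.4,-0.05,-0.84,0.5,0,0,-0.09],[0.4,-0.05,-0.84,0.5,0,0,-0.09],[0.4,-0.05,-0.84,0.5,0,0,-0.09],[0.4,-0.05,-0.84,0.5,0,0,-0.09],[0.4,-0.05,-0.84,0.5,0,0,-0.09],[0.4,0,0,0,0,0,0],[0.4,0,0,0,0,0,0]]]'
python3 - <<'E'
from h import *
np.set_printoptions(precision=3,suppress=True)
p,R,s=cur();print(p,R,s["opening"],s["force"])
rows(p,R,[538,-202.5,250],toolR(.104,0),.4)
E
```

```text
time_s: 10.82
position: [538.2, -202.3, 312.1]
eef_rot: [0.002, -0.052, 0.999, 0.001]
force: [0.0, 1.0, -0.7]
opening: 44.1
gripper_force: 24.7
[ 538.182 -202.292  312.134] [[-0.995 -0.104  0.003]
 [-0.104  0.995  0.002]
 [-0.003  0.001 -1.   ]] 44.05470643669414 [ 0.018  0.979 -0.706]
n 4 row [0.4, np.float64(0.004), np.float64(-0.003), np.float64(0.777), np.float64(0.004), np.float64(0.011), np.float64(0.0)]
```

```bash
python3 -m jog '[[[0.4,0,0,0.8,0,0.02,0],[0.4,0,0,0.8,0,0.02,0],[0.4,0,0,0.8,0,0,0],[0.4,0,0,0.8,0,0,0],[0.4,0,0,0.4,0,0,0],[0.4,0,0,0.2,0,0,0],[0.4,0,0,0.2,0,0,0],[0.4,0,0,0,0,0,0]]]'
python3 - <<'E'
from h import *
np.set_printoptions(precision=3,suppress=True)
p,R,s=cur();print(p,s["opening"],s["force"],s["moment"])
S=shot("side");c=shot("wrist")
a=cv2.resize(S["pixels"][205:315,310:410,::-1],(400,440),interpolation=cv2.INTER_CUBIC);b=cv2.resize(c["pixels"][90:310,220:420,::-1],(400,440),interpolation=cv2.INTER_CUBIC)
cv2.imwrite("pics/w5.png",np.hstack([a,b]))
E
```

```text
time_s: 11.82
position: [538.2, -202.9, 231.9]
eef_rot: [-0.0, -0.052, 0.999, 0.0]
force: [-0.0, 0.9, -1.8]
opening: 43.6
gripper_force: 24.7
[ 538.205 -202.893  231.897] 43.6054116164847 [-0.032  0.877 -1.823] [ 0.114 -0.063  0.007]
```

```bash
python3 -m jog '[[[0.4,0,0,0.15,0,0,0],[0.4,0,0,0.15,0,0,0],[0.4,0,0,0,0,0,0]]]'
```

```text
time_s: 12.3
position: [538.1, -202.9, 225.5]
eef_rot: [-0.0, -0.052, 0.999, 0.0]
force: [-0.6, -0.2, -1.0]
opening: 43.8
gripper_force: 24.7
```

```bash
python3 -m jog '[[[0.4,0,0,0.15,0,0,0],[0.4,0,0,0.15,0,0,0],[0.4,0,0,0,0,0,0]]]'
```

```text
time_s: 12.68
position: [538.3, -202.6, 220.0]
eef_rot: [-0.0, -0.052, 0.999, 0.001]
force: [0.2, 1.7, 2.0]
opening: 44.1
gripper_force: 24.8
```

```bash
python3 -m jog '[[[0.4,0,0,0.1,0,0,0],[0.4,0,0,0,0,0,0]]]'
python3 - <<'E'
from h import *
np.set_printoptions(precision=2,suppress=True)
p,R,s=cur();print(p,s["force"],s["moment"])
S=shot("side");c=shot("wrist");q=np.load("carton.npy")
pickle.dump((S,c,p,R),open("w6.pkl","wb"))
print([((proj(S,T(q,L))-[310,205])*5) for L in((-38,-22,46),(-38,-22,20),(38,0,46),(22,-22,20))])
b=cv2.resize(c["pixels"][90:310,220:420,::-1],(400,440),interpolation=cv2.INTER_CUBIC);a=cv2.resize(S["pixels"][215:303,320:400,::-1],(400,440),interpolation=cv2.INTER_CUBIC)
cv2.imwrite("pics/w6.png",np.hstack([a,b]))
print([((proj(S,T(q,L))-[320,215])*5) for L in((-38,-22,46),(-38,-22,20),(38,0,46),(22,-22,20))])
print([((proj(c,T(q,L))-[220,90])*2) for L in((-38,-22,46),(-38,22,46),(-40,-24,20),(-40,24,20))])
E
```

```text
time_s: 12.92
position: [538.5, -202.2, 219.2]
eef_rot: [0.0, -0.052, 0.999, 0.0]
force: [-1.2, 2.3, 9.3]
opening: 43.9
gripper_force: 24.9
[ 538.53 -202.23  219.21] [-1.24  2.27  9.28] [ 0.27  0.52 -0.15]
[array([177.39, 382.87]), array([175.78, 423.66]), array([296.87, 288.35]), array([290.95, 373.24])]
[array([127.39, 332.87]), array([125.78, 373.66]), array([246.87, 238.35]), array([240.95, 323.24])]
[array([113.72, 172.93]), array([277.78, 175.07]), array([118.11, 150.72]), array([272.63, 152.75])]
```

```bash
python3 -m jog '[[[0.4,0,0,-0.04,0,0,0],[0.62,0,0,0,0,0,0],[0.62,0,0,0,0,0,0],[0.62,0,0,0,0,0,0],[0.62,0,0,0,0,0,0],[0.62,0,0,-0.7,0,0,0],[0.62,0,0,-0.9,0,0,0],[0.62,0,0,-1,0,0,0],[0.62,0,0,-1,0,0,0],[0.62,0,0,-1,0,0,0],[0.62,0,0,-1,0,0,0],[0.62,0,0,-1,0,0,0],[0.62,0,0,0,0,0,0]]]'
python3 - <<'E'
from h import *
np.set_printoptions(precision=2,suppress=True)
p,R,s=cur();print(p,s["force"],s["opening"])
S=shot("side");c=shot("wrist");C=shot("scene");q=np.load("carton.npy")
pickle.dump((S,c,p,R,C),open("w7.pkl","wb"))
a=cv2.resize(c["pixels"][60:320,190:450,::-1],(450,450),interpolation=cv2.INTER_CUBIC);b=cv2.resize(S["pixels"][215:305,320:390,::-1],(350,450),interpolation=cv2.INTER_CUBIC)
cv2.imwrite("pics/w7.png",np.hstack([a,b]))
k=450/260
for zt in(46,58):print([((proj(c,T(q,(x,y,zt)))-[190,60])*k) for x,y in((-38,-22),(-38,22),(16,-22),(16,22),(38,0))])
print([((proj(S,T(q,L))-[320,215])*5+[450,0]) for L in((-38,-22,46),(-38,-22,58),(38,0,46),(38,0,58))])
E
```

```text
time_s: 14.65
position: [538.6, -202.9, 352.4]
eef_rot: [0.001, -0.051, 0.999, -0.0]
force: [-0.4, 0.5, -0.5]
opening: 56.7
gripper_force: 0.0
[ 538.6  -202.88  352.35] [-0.35  0.45 -0.48] 56.73318002432799
[array([182.5 , 158.26]), array([260.55, 159.26]), array([182.91, 250.27]), array([257.54, 251.19]), array([219.73, 285.94])]
[array([180.96, 160.59]), array([262.34, 161.63]), array([181.45, 256.24]), array([259.13, 257.2 ]), array([219.78, 293.22])]
[array([577.39, 332.87]), array([578.15, 313.63]), array([696.87, 238.35]), array([698.38, 219.23])]
```

View pics/w7.png

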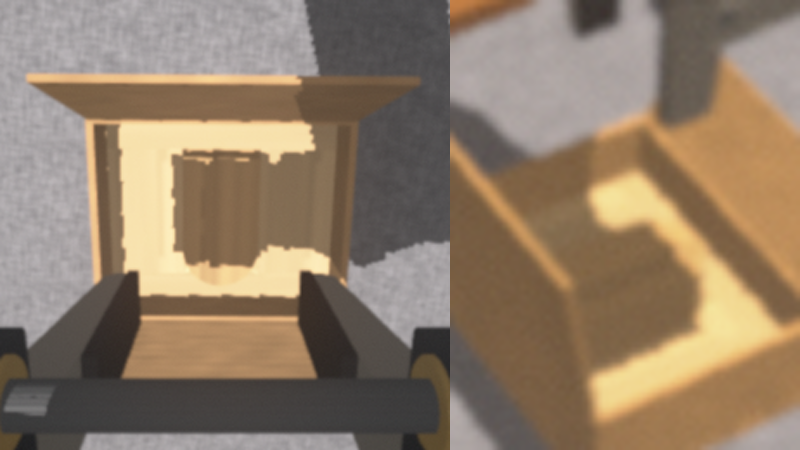

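The block sits inside the pocket outline: its edges are at columns about 182–260, its square edge at row 160 and its round tip at row 285, all matching the seated prediction. Next I'll fold the short flap from outside.

```bash
python3 -m jog '[[[0,-0.93,0,0,0,0,0],[0,-0.93,0,0,0,0,0],[0,-0.93,0,0,0,0,0],[0,-0.93,0,0,0,0,0],[0,-0.93,0,0,0,0,0],[0,-0.93,0,0,0,0,0],[0,-0.1,0,0.8,0,0,0],[0,0,0,0.8,0,0,0],[0,0,0,0.8,0,0,0],[0,0,0,0.8,0,0,0],[0,0,0,0.8,0,0,0],[0,0,0,0,0,0,0]]]'
cat >> h.py <<'E'
def loc():
    p,R,s=cur();q=np.load("carton.npy");t=p+R[:,2]*190
    print("tip local",(Ro.from_euler("z",-q[2]).as_matrix()@(t-[q[0],q[1],0])).round(1),"F",np.round(s["force"],1),"open",round(s["opening"],1),"tz",R[:,2].round(3),"t",s["time_s"])
E
python3 -c "from h import *;loc()"
```

```text
time_s: 16.3
position: [650.7, -191.3, 268.9]
eef_rot: [-0.001, -0.052, 0.999, 0.001]
force: [-0.5, 0.5, -0.5]
opening: 0.1
gripper_force: 0.0
tip local [111.9   2.3  78.9] F [-0.5  0.5 -0.5] open 0.1 tz [-0.003  0.001 -1.   ] t 16.3
```

```bash
python3 -m jog '[[[0,0.7,0,-0.15,0,0,0],[0,0.65,0,-0.1,0,0,0],[0,0.7,0,-0.15,0,0,0],[0,0.65,0,0.05,0,0,0],[0,0.6,0,0.35,0,0,0],[0,0.45,0,0.55,0,0,0],[0,0,0,0,0,0,0]]]'; python3 -c "from h import *;loc()"
```

```text
time_s: 17.18
position: [575.3, -199.5, 257.8]
eef_rot: [-0.002, -0.051, 0.999, 0.0]
force: [-0.2, -0.3, -0.5]
opening: 0.2
gripper_force: 0.0
tip local [35.9  0.8 67.8] F [-0.2 -0.3 -0.5] open 0.2 tz [-0.004  0.001 -1.   ] t 17.175
```

```bash
python3 -m jog '[[[0,0.15,0,0.4,0,0,0],[0,0,0,0.2,0,0,0],[0,0,0,0.07,0,0,0],[0,0,0,0,0,0,0]]]'
python3 - <<'E'
from h import *
loc()
S=shot("side");C=shot("scene");pickle.dump((S,C),open("w8.pkl","wb"))
E
```

```text
time_s: 17.68
position: [573.8, -199.0, 246.1]
eef_rot: [-0.0, -0.052, 0.999, 0.001]
force: [-0.0, -0.5, -0.4]
opening: 0.5
gripper_force: 0.0
tip local [35.1  1.5 56.1] F [-0.  -0.5 -0.4] open 0.5 tz [-0.     0.001 -1.   ] t 17.675
```

```bash
python3 -m jog '[[[0,0,0,0.1,0,0,0],[0,0,0,0.1,0,0,0],[0,0,0,0,0,0,0]]]'
python3 - <<'E'
from h import *
loc()
S=shot("side");C=shot("scene");S0=pickle.load(open("w7.pkl","rb"))[0];q=np.load("carton.npy")
px=lambda s,u:s["pixels"][int(round(u[1])),int(round(u[0]))]
for y in(-62,-45,45,62):
    for x in(50,30,14,2):
        u=proj(S,T(q,(x,y,55)));print(y,x,u.round(0),px(S0,u),px(S,u))
for y in(-60,60):
    u=proj(S,T(q,(58+18,y,52+36)));print("open flap spot",y,u.round(0),px(S0,u),px(S,u))
E
```

```text
time_s: 18.15
position: [573.9, -198.6, 245.5]
eef_rot: [0.0, -0.052, 0.999, -0.001]
force: [-7.4, -0.4, 19.2]
opening: 0.3
gripper_force: 10.4
tip local [35.4  1.5 55.5] F [-7.4 -0.4 19.2] open 0.3 tz [ 0.    -0.001 -1.   ] t 18.15
-62 50 [390. 276.] [128  98  68] [223 171 105]
-62 30 [383. 279.] [234 201 135] [222 168 105]
-62 14 [376. 282.] [244 221 152] [213 158  99]
-62 2 [372. 284.] [242 217 147] [136 110  80]
-45 50 [386. 271.] [141 107  76] [125  96  69]
-45 30 [378. 274.] [238 207 138] [126  99  70]
-45 14 [372. 277.] [244 226 155] [127  99  68]
-45 2 [367. 279.] [136 109  78] [132 106  76]
45 50 [363. 246.] [140 106  70] [98 89 77]
45 30 [356. 249.] [208 164 108] [129 100  69]
45 14 [350. 251.] [200 157 102] [125  95  64]
45 2 [345. 253.] [129 100  70] [131 103  73]
62 50 [359. 241.] [154 118  75] [130 102  70]
62 30 [352. 244.] [159 120  80] [130 102  70]
62 14 [346. 247.] [128  99  70] [129 100  68]
62 2 [341. 248.] [125  96  66] [129 100  70]
open flap spot -60 [401. 260.] [183 138  91] [176 168 166]
open flap spot 60 [370. 227.] [102  92  83] [63 58 54]
```

```bash
python3 -m jog '[[[0,0,0,-0.9,0,0,0],[0,0,0,-1,0,0,0],[0,0,0,-1,0,0,0],[0,0,0,-1,0,0,0],[0,0,0,-1,0,0,0],[0,0,0,-1,0,0,0],[0,1,0,0,0,0,0],[0,1,0,0,0,0,0],[0,1,0,0,0,0,0],[0,1,0,0,0,0,0],[0,1,0,0,0,0,0],[0,1,0,0,0,0,0],[0,1,0,0,0,0,0],[0,0.5,0,0,0,0,0],[0,0,0,0,0,0,0]]]'; python3 -c "from h import *;loc();print(cur()[2]['qpos'].round(2))"
```

```text
time_s: 20.12
position: [424.3, -215.0, 360.6]
eef_rot: [-0.0, -0.051, 0.999, 0.0]
force: [0.5, 0.3, -0.3]
opening: 0.5
gripper_force: 0.0
tip local [-115.3   -1.3  170.6] F [ 0.5  0.3 -0.3] open 0.5 tz [-0.  0. -1.] t 20.125
[ 1.46  0.79 -1.47  2.    0.86  1.2   1.31]
```

```bash
python3 -m jog '[[[0,0,0,0.9,0,0,0],[0,0,0,0.9,0,0,0],[0,0,0,0.9,0,0,0],[0,0,0,0.85,0,0,0],[0,-0.75,0,-0.13,0,0,0],[0,-0.75,0,-0.13,0,0,0],[0,-0.75,0,-0.13,0,0,0],[0,-1,0,0,0,0,0],[0,-0.5,0,0.2,0,0,0],[0,-0.45,0,0.33,0,0,0],[0,-0.35,0,0.43,0,0,0],[0,-0.33,0,0.45,0,0,0],[0,-0.22,0,0.6,0,0,0],[0,0,0,0.3,0,0,0],[0,0,0,0,0,0,0]]]'; python3 -c "from h import *;loc()"
```

```text
time_s: 22.0
position: [525.6, -204.1, 250.2]
eef_rot: [-0.001, -0.052, 0.999, 0.001]
force: [0.5, -0.6, 0.2]
opening: 0.4
gripper_force: 0.0
tip local [-13.6   0.8  60.2] F [ 0.5 -0.6  0.2] open 0.4 tz [-0.001  0.001 -1.   ] t 22.0
```

```bash
python3 -m jog '[[[0,0,0,0.1,0,0,0],[0,0,0,0,0,0,0]]]'
python3 - <<'E'
from h import *
loc()
S=shot("side");q=np.load("carton.npy")
px=lambda s,u:s["pixels"][int(round(u[1])),int(round(u[0]))]
for y in(-62,62):
    print(y,[px(S,proj(S,T(q,(x,y,59)))) for x in(-50,-20,10,22,32,40)], "open spot",px(S,proj(S,T(q,(-72,y,56+70)))))
E
```

```text
time_s: 22.25
position: [525.8, -204.1, 249.2]
eef_rot: [-0.0, -0.052, 0.999, 0.0]
force: [-0.0, 0.0, 2.7]
opening: 0.3
gripper_force: 0.9
tip local [-13.1   0.6  59.2] F [-0.   0.   2.7] open 0.3 tz [-0.     0.001 -1.   ] t 22.25
-62 [array([230, 178, 109], dtype=uint8), array([191, 143,  93], dtype=uint8), array([182, 137,  87], dtype=uint8), array([234, 184, 112], dtype=uint8), array([232, 181, 109], dtype=uint8), array([234, 184, 114], dtype=uint8)] open spot [135 103  70]
62 [array([126,  97,  69], dtype=uint8), array([126,  98,  68], dtype=uint8), array([83, 77, 66], dtype=uint8), array([141, 116,  80], dtype=uint8), array([94, 79, 62], dtype=uint8), array([64, 59, 51], dtype=uint8)] open spot [171 163 159]
```

```bash
python3 -m jog '[[[0,0,0,0.06,0,0,0],[0,0,0,0,0,0,0]]]'; python3 -m jog '[[[0,0,0,-0.5,0,0,0],[0,0,0,-1,0,0,0],[0,0,0,-1,0,0,0],[0,0,0,-1,0,0,0],[0,0,0,-1,0,0,0],[0,0,0,-1,0,0,0],[0,0,0,0,0,0,0],[0,0,0,0,0,0,0]]]'
python3 - <<'E'
from h import *
from scipy import ndimage
loc();S=shot("side");c=shot("wrist");q=np.load("carton.npy")
# far-edge of long flap in wrist: step in brightness along local x at y=-50,-30,45
for nm,s in(("side",S),("wrist",c)):
  for y in(-60,-40,0,40,60):
    v=[int(s["pixels"][int(round(u[1])),int(round(u[0])),0]) if 0<=u[1]<400 and 0<=u[0]<640 else -1 for u in(proj(s,T(q,(x,y,59))) for x in range(-60,64,6))]
    print(nm,y,v)
  print([proj(s,T(q,(27,y,z))).round(1) for y in(-72,72) for z in(59,69)])
cv2.imwrite("pics/f.png",S["pixels"][:,:,::-1])
E
```

```text
time_s: 22.55
position: [525.9, -204.0, 249.0]
eef_rot: [-0.0, -0.052, 0.999, -0.0]
force: [-3.7, -0.7, 10.8]
opening: 0.6
gripper_force: 5.2
time_s: 23.55
position: [525.7, -204.4, 357.2]
eef_rot: [-0.001, -0.052, 0.999, 0.0]
force: [-0.1, -0.1, 0.0]
opening: 0.1
gripper_force: 0.0
tip local [-13.5   0.4 167.2] F [-0.1 -0.1  0. ] open 0.1 tz [-0.001  0.001 -1.   ] t 23.55
side -60 [186, 232, 231, 233, 232, 232, 235, 232, 230, 233, 232, 231, 233, 233, 232, 232, 229, 233, 232, 221, 175]
side -40 [190, 235, 234, 231, 232, 224, 234, 229, 226, 230, 233, 233, 232, 236, 234, 236, 237, 237, 237, 222, 175]
side 0 [196, 236, 235, 143, 156, 224, 222, 230, 228, 213, 136, 185, 232, 236, 237, 240, 238, 237, 237, 218, 179]
side 40 [185, 226, 138, 126, 123, 124, 124, 125, 126, 125, 127, 128, 178, 239, 239, 238, 237, 238, 239, 213, 173]
side 60 [125, 125, 124, 125, 123, 124, 124, 128, 127, 127, 129, 127, 213, 237, 237, 238, 238, 240, 239, 225, 174]
[array([384.3, 281.4]), array([384.6, 278.1]), array([348.4, 240.9]), array([348.5, 237.7])]
wrist -60 [225, 232, 234, 238, 239, 237, 240, 232, 230, 235, 231, 231, 236, 233, 229, 230, 229, 235, 203, 54, 52]
wrist -40 [236, 235, 218, 238, 232, 237, 228, 228, 226, 219, 240, 237, 232, 241, 234, 230, 242, 238, 215, 54, 51]
wrist 0 [224, 241, 237, 124, 186, 237, 240, 244, 239, 239, 126, 132, 160, 83, 84, 84, 80, 78, 79, 76, 93]
wrist 40 [187, 235, 117, 117, 119, 118, 117, 121, 121, 123, 124, 121, 186, 241, 240, 241, 240, 240, 135, 52, 49]
wrist 60 [116, 118, 120, 119, 116, 118, 122, 119, 120, 124, 122, 124, 135, 239, 240, 239, 241, 242, 67, 52, 51]
[array([245.9, 229. ]), array([243.6, 232.7]), array([387.7, 230.7]), array([390.1, 234.4])]
```

```bash
python3 -c "
from plant import *
print(job_done())"
```

```text
the job is handed in; nothing more can be done
None
```

The block with one round end was lowered into the matching pocket and released, the short flap and then the long flap were folded flat over it, and the job was handed in at about 23.6 s; no verdict came back, and the final check of the flaps was by pixel colours and contact force only.

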